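# Find the risen rest pin with the touch probe and press it home

## Robot

A 7-joint arm with a two-finger parallel gripper is mounted at the origin on the work surface. World frame = base frame: x ahead of the robot, y to its left, z up, the work surface at z = 0. Lengths are in m, angles in rad, forces in N, time in s.
With the tool pointing down it reaches from about 0.35 to 0.9 m from the base axis. Payload 8.1 kg.
Tool frame: the origin (TCP) lies midway between the tips of the shut fingers; the grasp point (between the pads) lies 19 mm behind it; z points along the fingers, x is the direction in which the jaws open and shut, and the axes are right-handed (so a half turn about z gives the same grasp; the last joint's range is limited). The gripper opens to 92 mm and grips with 3 to 60 N. Pads are 19 mm wide; open, the fingers measure 130 mm over their backs; the gripper's body (75 mm by 190 mm) begins 47 mm behind the grasp point.
Start: joints at [1.093, 0.434, 0.025, 1.573, -0.012, 1.134, -0.075], TCP at [0.229, -0.582, 0.227] pointing down, gripper open.
Joint ranges: [-2.62, 2.62], [-0.44, 2.09], [-1.27, 1.32], [0.08, 2.57], [-1.32, 4.46], [0.12, 2], [-2.74, 2.74]. Speed limits (rad/s): [2.22, 2.22, 3.01, 3.01, 3.14, 3.14, 3.14].

## Interface

Orientations are given as a rotation vector (axis times angle).
In Python, from cell import arm gives the robot as it stands. The module is installed in compiled form; this text tells all that it offers.
- The arm moves only by the tool play_rows, never from a script. Its argument "motion" is a list of rows, each a list of 7 numbers: the gripper's target within -1 to 1 (fully open at 1, half-way at 0, shut at -1), then the shift along the tool's x, y, z in mm, then the turn, a rotation vector about the tool's x, y, z in rad. In form: [[claw, tx, ty, tz, ax, ay, az], ...]. A call has 1 to 10 rows; each row is the pose to reach, as a shift and turn from the pose measured when the call began, along the tool's axes at that moment; what a row does not reach only later rows make up. A row lasts 1/10 s, in which the tool goes at most 50 mm and 8.59 degrees, less where a joint would pass 70% of its speed; a pose out of reach is approached as far as the arm can. A call with a gripper value outside its range is refused whole. The fingers move at their own pace and stop on an object; "force" is the grip in N (left out, the last holds). Time passes only in rows, so rows that repeat a pose let the fingers close. It gives the time, the measured TCP pose, the force and the opening at its end, in the units of the state.
- arm.observe(): the state, without advancing time (a new reading comes with each control period).
- arm.get_image(name): name is "scene" or "top" or "wrist"; returns a dict with "img" (480x640x3 uint8, blue, green, red), "depth" (480x640 float32, m along the optical axis (not along the pixel's ray), 0 where there is no reading), "K" (3x3 intrinsics, pixels), "k1" (the pictures are not rectified: a ray, as slopes to the right and down, at radius r is drawn at 1 + k1 r^2 times it, then the intrinsics apply), "rvec" (rotation vector, rad) and "tvec" (3), from world to camera coordinates, as OpenCV has them. Camera axes: x right, y down, z forward; pixel columns grow to the right and rows downward; lengths in m; the calibration is good to about 2 mm. A picture is of the moment at which its call begins.
- arm.sign_off(): hands the job in, once; it reports no verdict.
Trained networks look in a picture, given as the dict that the camera call returned (one of the last four; its "shot" number tells which), for a name from the list of things; names that differ only in an ending like _2 or _b are one class to them, and where a whole thing is asked for, a point or a joint stands for the part that bears it (a point fixed in the world has none). Each returns a list of dicts, best first, with "score" (0 to 1); they miss things now and then, are a little off and sometimes report something else, mostly with a low value. They report only what shows in the picture. A call takes as long as a camera call. They do not tell look-alikes from the thing itself.
- arm.look_for(picture, query): "box" ([left, top, width, height] as shares, 0 to 1, of the picture: columns of its width, rows of its height, round what is visible of it).
The state is a dict: "clock": time; "joints": joint angles; "dq": joint speeds; "joint_efforts": joint torques, N m; "position": TCP position; "ee_rot": TCP orientation; "force": force on the tool from outside, world axes, zero at the start; "ft_torque": the same for the moment, N m; "width": opening from 0.0 (shut) to 1.0 (fully open).
Only numpy, scipy, OpenCV 4.12 (cv2) and the standard library are available. Lean on these libraries where they do the work, as an engineer would, in place of code of your own. Each camera call takes 0.05 s, during which the arm holds its last target. There are 200 camera calls.

## Task

One of the five brass rest pins in the steel inspection plate has crept up a few millimetres. Take the yellow-handled probe from its blue stand and touch its tip lightly on all five pins in turn to feel which one is high (start at the corner with the red dot, go round the corners counter-clockwise as seen from above, centre last); only then press the high pin home, flush with the face, with the probe, and put the probe back in its stand. Never lean on the plate with more than about 15 N (the stuck pin itself takes more), and leave the other things on the table and plate where they are.

Things in the scene. Friction and masses are not known exactly. Their poses are not given: they have to be found in the camera images.
- plate: Steel inspection plate let into the table and fixed: 170 (x) x 150 (y) mm, flat rigid face 60 mm above this origin (centre of the block's underside, which lies below the table top), so the face stands 40 to 60 mm above the table. Brass pins, 10 mm across, sit at seats 1 to 5; a 14 mm red dot marks the corner at plate (-74, +64) mm. Four pins are flush and do not give; one, at an unknown seat, stands 3 to 4.5 mm proud.
- pin (a joint): How far the high pin stands above flush, m (0 = flush, at its lower stop; about 0.003 to 0.0045 at the start). It says nothing about which seat the pin is in. The pin is held by dry friction with a little drag: it stays put below about 23 N, slides down when pushed straight with slightly more (23 to 25 N when moved slowly), and stays where it is left.
- probe: Loose touch probe, about 200 g, upright in the stand; z up along it. Origin: on the axis at the flat tip (spring relaxed). Steel stem 16 mm in diameter from 0 to 45 mm, black collar 44 mm in diameter from 45 to 51 mm, yellow square handle 24 x 24 mm (flats across x and y) from 51 to 111 mm. Fingertips set down close to the collar's top can bear on it when pressing.
- tip (a point): Centre of the flat lower end of the probe's stem, 16 mm across: the touching point. The stem is sprung: it gives way up into the handle by up to 7 mm, about 5 N per mm after 1.5 N of preload. The tip is wider than a pin: on a flush pin it rests on the plate's face.
- stand: Blue stand, fixed, 68 x 68 x 60 mm; origin at the centre of its underside, on the table. A vertical hole 26 mm in diameter and 52 mm deep in the centre of its top takes the stem; the collar rests on the stand's top, so the tip then is 15 mm above this origin.
- bolt: Corroded bronze hub bolt lying on the table, 90 mm long with a 31 mm head (bystander); origin under the head end of the shank.
- washer1: Dull copper washer, 34 mm across, 4 mm thick, on the table (bystander); origin at the centre of its underside.
- washer2: Dull copper washer, 34 mm across, 4 mm thick, lying on the plate's face off the seats, near the middle of a long side (bystander); origin at the centre of its underside.
- case: Chrome feeler gauge case, 110 x 26 x 16 mm, on the table (bystander); origin at the centre of its underside.
- plug: Small yellow plug gauge, 100 mm long, 18 mm in diameter, lying on the table (bystander); origin underneath it.
- seat1 (a point): Point on the plate's face (at face level, fixed to the plate), the middle of corner seat 1, the one beside the red dot: plate frame (-50, +45) mm.
- seat2 (a point): Point on the plate's face (at face level, fixed to the plate), the middle of corner seat 2: plate frame (-50, -45) mm.
- seat3 (a point): Point on the plate's face (at face level, fixed to the plate), the middle of corner seat 3: plate frame (+50, -45) mm.
- seat4 (a point): Point on the plate's face (at face level, fixed to the plate), the middle of corner seat 4: plate frame (+50, +45) mm.
- seat5 (a point): Point on the plate's face (at face level, fixed to the plate), the middle of seat 5, the centre of the face.
Mind the look-alikes: they are no part of the job. What is meant by the stand is not pink, and is the smaller of those in its own colour.

How it is judged:
By the outcome, as a careful person would: the job done as asked, in the order asked, and still so for the second after the job is handed in, with the robot touching nothing.
It also fails if it takes over 72 s, if anything falls off the work surface, if the arm or the gripper's body presses on something with over 40 N, if the wrist force passes 120 N, or if a joint passes its speed limit or range.

## Working session

There is one attempt and no reset: what is moved stays moved. The work goes in short steps, Python scripts to look and compute and a tool call to move; the robot and the scene stay as the last step left them, time stands still between calls to the robot, and variables do not carry over. Pictures are saved under pics/ and viewed, on a budget of 10 in all, crops included, one or two more only if the job needs it, and the job is handed in when it is done.

Besides the shell and the picture viewer there is one more tool, called after ">>>" by a JSON object that holds its "name" and its "arguments", one argument or row to a line. play_rows: Moves the arm, as the interface text tells. Its arguments: {"type":"object","properties":{"motion":{"type":"array"},"force":{"type":"number"}},"required":["motion"]}

```bash
mkdir -p pics; cat > h.py <<'E'
import numpy as np, cv2, json
from cell import arm
from scipy.spatial.transform import Rotation as R
def shot(name,fn=None):
    p=arm.get_image(name)
    if fn: cv2.imwrite('pics/'+fn,p['img'])
    return p
def world(p,u,v,z=None):
    """pixel arrays -> world; with z: intersect with plane, else depth"""
    K=np.array(p['K']);u=np.atleast_1d(u).astype(float);v=np.atleast_1d(v).astype(float)
    a=np.stack([(u-K[0,2])/K[0,0],(v-K[1,2])/K[1,1]],1)
    s=a.copy()
    for _ in range(20): s=a/(1+p['k1']*(s**2).sum(1,keepdims=True))
    d=np.c_[s,np.ones(len(s))]
    M=R.from_rotvec(np.ravel(p['rvec'])).as_matrix();t=np.ravel(p['tvec'])
    c=-M.T@t; dw=d@M
    if z is None: k=p['depth'][v.astype(int),u.astype(int)]
    else: k=(z-c[2])/dw[:,2]
    return c+dw*k[:,None]
E
python3 - <<'E'
from h import *
s=arm.observe();print({k:np.round(v,3).tolist() for k,v in s.items()})
for n in('top','scene'):
    p=shot(n,n+'0.png');print(n,p['k1'],np.round(p['K'],1).tolist(),np.round(p['tvec'],2).tolist(),p['shot'])
    for q in('plate','probe','stand','washer2','bolt','case','plug','washer1'):
        print(q,[(round(d['score'],2),(np.array(d['box'])*[640,480,640,480]).round().tolist()) for d in arm.look_for(p,q)[:4]])
a=cv2.imread('pics/top0.png');cv2.imwrite('pics/t.png',a)
E
```

```text
{'clock': 0.0, 'joints': [1.093, 0.435, 0.025, 1.574, -0.012, 1.134, -0.075], 'dq': [-0.0, -0.0, -0.0, 0.003, -0.001, 0.001, 0.002], 'joint_efforts': [-0.0, -66.785, 0.986, -31.446, -0.06, 0.043, 0.0], 'position': [0.229, -0.581, 0.226], 'ee_rot': [-2.596, 1.768, 0.002], 'force': [-0.072, 1.475, -0.768], 'ft_torque': [-0.033, -0.032, -0.052], 'width': 0.998}
top -0.04798024447452905 [[449.6, 0.0, 312.9], [0.0, 449.6, 242.9], [0.0, 0.0, 1.0]] [0.02, 0.59, 0.89] 1
plate [(0.72, [295.0, 220.0, 76.0, 84.0]), (0.58, [316.0, 190.0, 16.0, 18.0])]
probe []
stand [(0.85, [171.0, 294.0, 48.0, 38.0]), (0.58, [89.0, 310.0, 69.0, 54.0]), (0.56, [223.0, 252.0, 40.0, 37.0]), (0.52, [489.0, 198.0, 9.0, 42.0])]
washer2 []
bolt [(0.68, [501.0, 284.0, 12.0, 43.0])]
case [(0.61, [216.0, 182.0, 43.0, 40.0])]
plug [(0.69, [489.0, 196.0, 9.0, 42.0]), (0.52, [294.0, 221.0, 79.0, 84.0])]
washer1 []
scene -0.08433566594425382 [[525.0, 0.0, 325.5], [0.0, 525.0, 247.7], [0.0, 0.0, 1.0]] [-0.32, -0.37, 1.54] 2
plate [(0.87, [273.0, 215.0, 89.0, 85.0])]
probe [(0.81, [380.0, 144.0, 12.0, 25.0])]
stand [(0.85, [365.0, 156.0, 36.0, 36.0]), (0.84, [388.0, 109.0, 51.0, 50.0]), (0.72, [353.0, 195.0, 41.0, 34.0]), (0.22, [150.0, 292.0, 19.0, 36.0])]
washer2 [(0.64, [330.0, 238.0, 13.0, 11.0])]
bolt [(0.63, [364.0, 153.0, 38.0, 37.0])]
case [(0.95, [395.0, 250.0, 47.0, 14.0])]
plug [(0.58, [196.0, 352.0, 26.0, 38.0])]
washer1 [(0.64, [330.0, 238.0, 13.0, 11.0])]
```

View pics/top0.png

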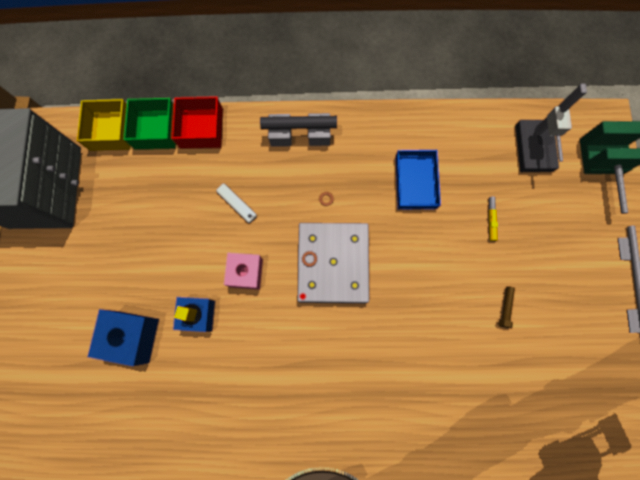

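View pics/scene0.png

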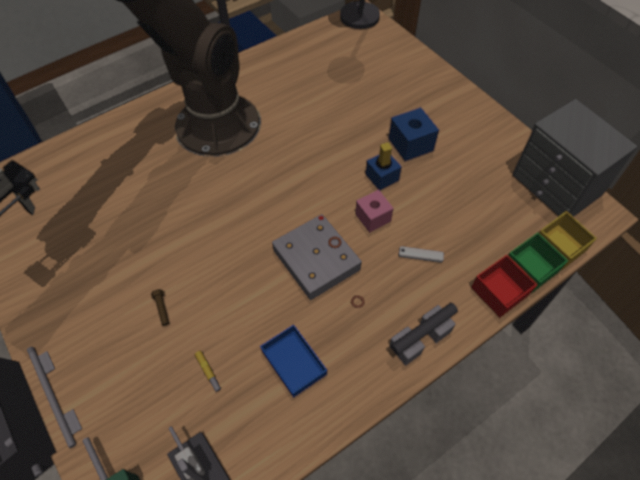

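The top view shows the plate (red dot at 302,296; pins around 312–354, 238–285), and washer2 on its face at (309,259). There are three stand candidates: small blue with the yellow handle at (193,314), larger blue at (123,338) and pink at (243,271). The small blue one fits, being not pink, the smaller of the blues, and holding the probe. I'll confirm it in a crop and measure.

```bash
python3 - <<'E'
from h import *
p=shot('top');im=p['img'];hsv=cv2.cvtColor(im,cv2.COLOR_BGR2HSV)
H,S,V=hsv[...,0].astype(int),hsv[...,1],hsv[...,2]
uu,vv=np.meshgrid(np.arange(640),np.arange(480))
W=world(p,uu.ravel(),vv.ravel()).reshape(480,640,3)
face=W[225:300,302:365,2];zf=np.median(face);print('face z',zf)
def blobs(m,box,z,amin=3):
    x0,y0,x1,y1=box;mm=np.zeros_like(m,np.uint8);mm[y0:y1,x0:x1]=m[y0:y1,x0:x1]
    n,l,st,c=cv2.connectedComponentsWithStats(mm)
    for i in range(1,n):
        if st[i,4]>=amin: print(c[i].round(1),st[i,4],world(p,*c[i],z=z)[0].round(4))
print('pins');blobs((H>18)&(H<35)&(S>90),(300,225,368,302),zf)
print('dot');blobs(((H<6)|(H>174))&(S>150),(295,285,312,305),zf)
# stand & probe
for nm,m,zlo,zhi in(('handle top',(H>20)&(H<35)&(S>120),.09,.2),('stand top',(H>100)&(H<130)&(S>100),.045,.075)):
    b=np.zeros_like(m);b[285:340,165:222]=True
    q=W[m&b];q=q[(q[:,2]>zlo)&(q[:,2]<zhi)];print(nm,len(q),np.percentile(q,[2,50,98],axis=0).round(4).tolist())
    if nm=='handle top':
        zt=np.percentile(q[:,2],90);q=q[q[:,2]>zt-.006];
    r=cv2.minAreaRect(q[:,:2].astype(np.float32));print(r)
a=im[280:380,80:230];c=cv2.resize(a,None,fx=5,fy=5,interpolation=cv2.INTER_CUBIC);cv2.imwrite('pics/c1.png',c)
E
```

```text
face z 0.04198295527395346
pins
[312.2 238. ] 23 [0.6033 0.0163 0.042 ]
[354.  238.4] 25 [ 0.6016 -0.0734  0.042 ]
[333.  261.4] 25 [ 0.5522 -0.0276  0.042 ]
[311.4 284.4] 29 [0.5036 0.0182 0.042 ]
[354.5 285. ] 26 [ 0.5017 -0.0722  0.042 ]
dot
[302.1 295.9] 22 [0.4796 0.0379 0.042 ]
handle top 222 [[0.4289, 0.2524, 0.0913], [0.4417, 0.2615, 0.1257], [0.4537, 0.2779, 0.1287]]
((0.4422941505908966, 0.26625972986221313), (0.023516535758972168, 0.024015534669160843), 71.96646881103516)
stand top 692 [[0.4096, 0.232, 0.0492], [0.44, 0.2531, 0.0603], [0.4749, 0.2985, 0.0676]]
((0.44206517934799194, 0.2662677764892578), (0.0678374171257019, 0.06594579666852951), 85.88001251220703)
```

View pics/c1.png

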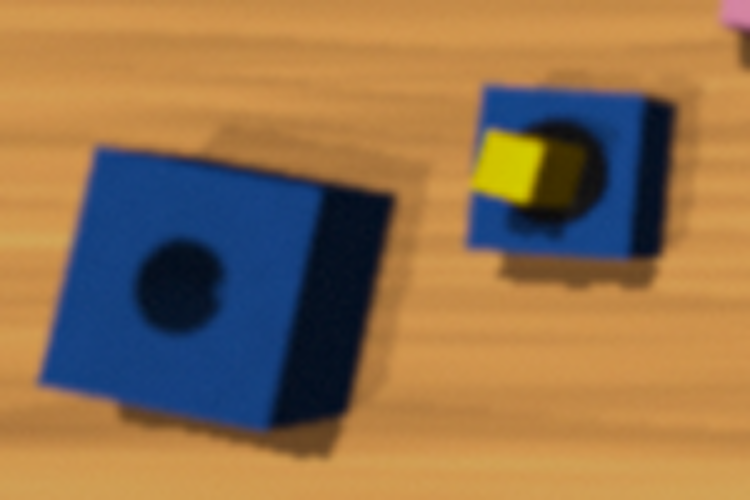

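The crop shows the yellow-handled probe in the small blue stand (at about 540,170 in the crop). The larger blue stand at its left is empty. The pins, dot and stand sizes all match the description. The handle flats are at about -16°. Next I'll compute the approach move.

```bash
cat >> h.py <<'E'
def go(x,y,z,yaw=None):
    """print the tool-frame shift (mm) and turn to bring the TCP to x,y,z, pointing straight down with jaw axis at yaw (deg)"""
    s=arm.observe();M=R.from_rotvec(s['ee_rot'])
    d=M.inv().apply(np.array([x,y,z])-s['position'])*1000
    if yaw is None: yaw=np.degrees(np.arctan2(M.as_matrix()[1,0],M.as_matrix()[0,0]))
    a=np.radians(yaw);T=R.from_matrix(np.array([[np.cos(a),np.sin(a),0],[np.sin(a),-np.cos(a),0],[0,0,-1.]]))
    print('shift',d.round(1),'turn',(M.inv()*T).as_rotvec().round(3),'yaw',round(yaw,1),'F',np.round(s['force'],1),'t',round(s['clock'],2))
E
python3 - <<'E'
from h import *
go(.442,.266,.24,-16);go(.40,-.1,.24,-16)
p=shot('top');b=world(p,*np.meshgrid(np.arange(90,158),np.arange(310,364)))if 0 else None
u,v=[a.ravel() for a in np.meshgrid(np.arange(90,160),np.arange(305,366))]
W=world(p,u,v);print('big stand zmax',np.percentile(W[:,2],[50,95,99]).round(3), W[W[:,2]>.04].min(0).round(3),W[W[:,2]>.04].max(0).round(3))
E
```

```text
shift [-710.8 -508.6  -13.3] turn [ 0.    -0.    -0.917] yaw -16 F [ 1.2 -0.5  0.4] t 0.95
shift [-385.6 -335.6  -13.3] turn [ 0.    -0.    -0.917] yaw -16 F [ 1.2 -0.5  0.4] t 0.95
big stand zmax [0.079 0.088 0.09 ] [ 0.339 -0.008  0.04 ] [0.451 0.463 0.987]
```

>>> {"name": "play_rows", "arguments": {
  "motion": [
    [0,-386,-336,-13,0,0,-0.917],
    [0,-386,-336,-13,0,0,-0.917],
    [0,-386,-336,-13,0,0,-0.917],
    [0,-386,-336,-13,0,0,-0.917],
    [0,-386,-336,-13,0,0,-0.917],
    [0,-386,-336,-13,0,0,-0.917],
    [0,-386,-336,-13,0,0,-0.917],
    [0,-386,-336,-13,0,0,-0.917],
    [0,-386,-336,-13,0,0,-0.917],
    [0,-711,-509,-13,0,0,-0.917]
  ],
  "force": 40
}}

```text
clock: 2.0
position: [0.388, -0.1064, 0.2389]
ee_rot: [3.111, -0.437, 0.003]
force: [0.9, -0.4, -1.1]
width: 0.498
```

```bash
python3 -c "
from h import *
go(.442,.266,.20,-16)"
```

```text
shift [ -50.8 -372.9   38.9] turn [-0.    -0.002  0.   ] yaw -16 F [ 0.9 -0.4 -1.1] t 2.0
```

>>> {"name": "play_rows", "arguments": {
  "motion": [
    [0,-51,-373,39,0,-0.002,0],
    [0,-51,-373,39,0,-0.002,0],
    [0,-51,-373,39,0,-0.002,0],
    [0,-51,-373,39,0,-0.002,0],
    [0,-51,-373,39,0,-0.002,0],
    [0,-51,-373,39,0,-0.002,0],
    [0,-51,-373,39,0,-0.002,0],
    [0,-51,-373,39,0,-0.002,0],
    [0,-51,-373,39,0,-0.002,0],
    [0,-51,-373,39,0,-0.002,0]
  ]
}}

```text
clock: 3.0
position: [0.4415, 0.2663, 0.1996]
ee_rot: [3.111, -0.435, -0.001]
force: [0.2, 0.2, -0.9]
width: 0.498
```

```bash
python3 - <<'E'
from h import *
go(.442,.266,.07,-16)
p=shot('wrist','w1.png');im=p['img'];hsv=cv2.cvtColor(im,cv2.COLOR_BGR2HSV)
H,S,V=hsv[...,0].astype(int),hsv[...,1],hsv[...,2]
v,u=np.nonzero((H>20)&(H<35)&(S>120));W=world(p,u,v)
k=(abs(W[:,:2]-[.442,.266]).max(1)<.05)&(W[:,2]>.08)
W=W[k];zt=np.percentile(W[:,2],90);q=W[W[:,2]>zt-.004];print(len(q),zt,cv2.minAreaRect(q[:,:2].astype(np.float32)))
E
```

```text
shift [6.000e-01 1.000e-01 1.296e+02] turn [0.    0.001 0.002] yaw -16 F [ 0.2  0.2 -0.9] t 3.0
172 0.2501671002358046 ((0.4580165147781372, 0.2897626757621765), (0.016020067036151886, 0.07141240686178207), 72.87171936035156)
```

View pics/w1.png

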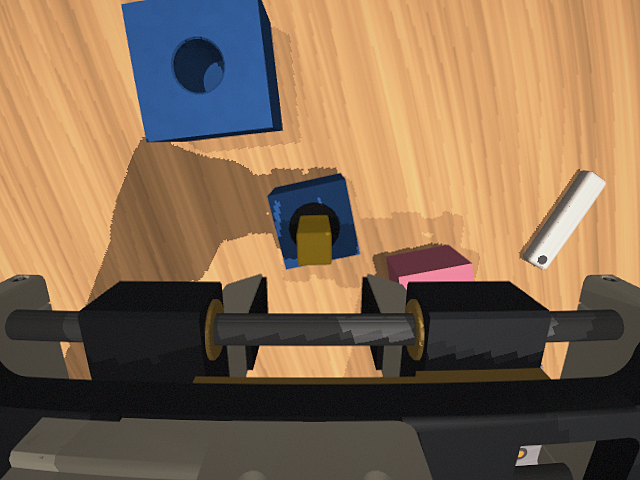

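The wrist view shows the handle (314,240) centred between the fingers, with its flats aligned to the jaws. The stand is at about (313,222), and the pink and large blue ones are clear. Descending now.

>>> {"name": "play_rows", "arguments": {
  "motion": [
    [0,0.5,0,40,0,0,0],
    [0,0.5,0,80,0,0,0],
    [0,0.5,0,110,0,0,0],
    [0,0.5,0,125,0,0,0],
    [0,0.5,0,131,0,0,0],
    [0,0.5,0,131,0,0,0],
    [0,0.5,0,131,0,0,0]
  ]
}}

```text
clock: 3.75
position: [0.443, 0.2647, 0.0697]
ee_rot: [3.111, -0.439, 0.002]
force: [-0.3, 0.4, 0.5]
width: 0.501
```

>>> {"name": "play_rows", "arguments": {
  "motion": [
    [-1,0,0,0,0,0,0],
    [-1,0,0,0,0,0,0],
    [-1,0,0,0,0,0,0],
    [-1,0,0,0,0,0,0],
    [-1,0,0,0,0,0,0],
    [-1,0,0,0,0,0,0],
    [-1,0,0,0,0,0,0],
    [-1,0,0,0,0,0,0]
  ],
  "force": 50
}}

```text
clock: 4.55
position: [0.443, 0.265, 0.0702]
ee_rot: [-3.111, 0.439, -0.003]
force: [-2.0, -1.6, 7.0]
width: 0.257
```

>>> {"name": "play_rows", "arguments": {
  "motion": [
    [-1,0,0,-15,0,0,0],
    [-1,0,0,-40,0,0,0],
    [-1,0,0,-80,0,0,0],
    [-1,0,0,-80,0,0,0],
    [-1,0,0,-80,0,0,0]
  ]
}}

```text
clock: 5.05
position: [0.4433, 0.265, 0.1506]
ee_rot: [-3.11, 0.439, -0.005]
force: [0.3, -1.0, -2.7]
width: 0.257
```

```bash
python3 - <<'E'
from h import *
go(.5035,.0180,.12)
p=shot('scene');cv2.imwrite('pics/s1.png',cv2.resize(p['img'][60:260,250:450],None,fx=3,fy=3))
F=[]
for i in range(6):
    s=arm.observe();F.append(np.r_[s['position'],s['force']]);arm.get_image('wrist')
print(np.round(F,4))
E
```

```text
shift [126.2 220.7  30.8] turn [-0.001 -0.003  0.   ] yaw -16.1 F [ 0.3 -1.  -2.7] t 5.05
[[ 0.4427  0.2644  0.1497 -0.6556 -0.3204 -2.8566]
 [ 0.4423  0.2642  0.1492  0.3247  0.1093 -2.8631]
 [ 0.4422  0.2642  0.149  -1.1134  0.0828 -2.3442]
 [ 0.4422  0.2643  0.149  -0.7935  0.2576 -1.4209]
 [ 0.4423  0.2645  0.1491 -0.3724 -0.1126 -2.0045]
 [ 0.4424  0.2647  0.1492  0.657  -0.1836 -2.6949]]
```

View pics/s1.png

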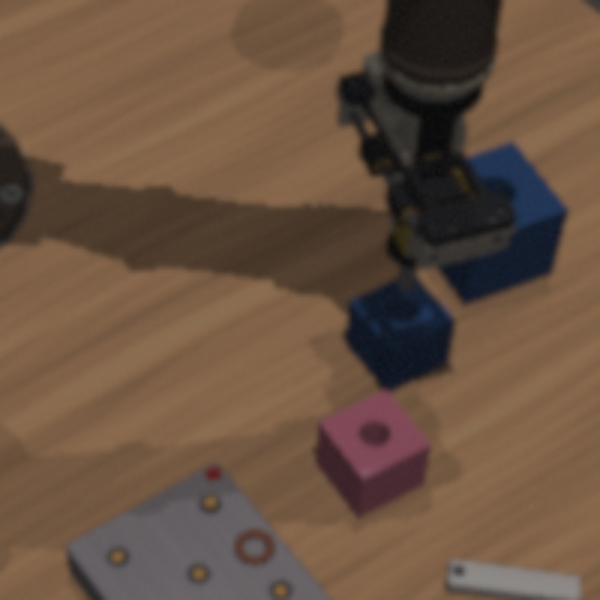

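The probe is lifted and clear of the stand. The scene crop shows the stand at (400,330) with an empty hole, and the stem above it. Moving over seat 1.

>>> {"name": "play_rows", "arguments": {
  "motion": [
    [-1,25,44,0,0,0,0],
    [-1,50,88,0,0,0,0],
    [-1,75,132,0,0,0,0],
    [-1,100,176,0,0,0,0],
    [-1,126,221,10,0,-0.003,0],
    [-1,126,221,25,0,-0.003,0],
    [-1,126,221,36,0,-0.003,0],
    [-1,126,221,36,0,-0.003,0],
    [-1,126,221,36,0,-0.003,0]
  ]
}}

```text
clock: 6.3
position: [0.5021, 0.0195, 0.1137]
ee_rot: [-3.111, 0.434, 0.005]
force: [-0.5, 0.6, -1.7]
width: 0.259
```

```bash
python3 - <<'E'
from h import *
p=shot('wrist','w2.png')
go(.5035,.0180,.102);s=arm.observe();print(s['position'],s['force'])
E
```

```text
shift [ 1.4  1.1 12.1] turn [-0.     0.002 -0.   ] yaw -15.9 F [-0.3  0.8 -1.3] t 6.35
[0.50248597 0.01945287 0.11409415] [-0.34570579  0.75823718 -1.27913168]
```

View pics/w2.png

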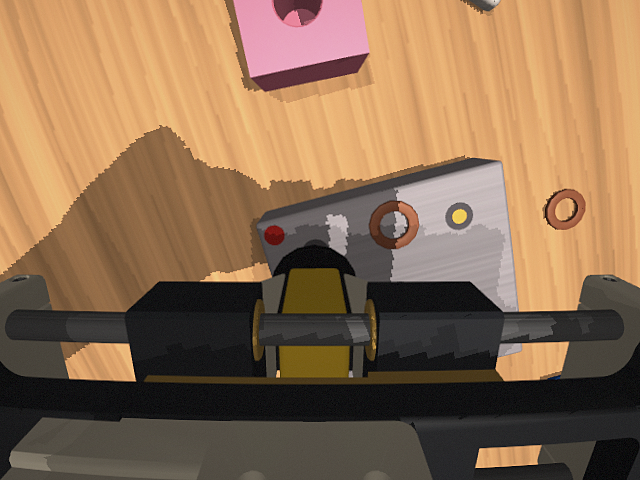

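The view shows the probe held upright (collar at about 315,262) beside the red dot (275,235), over seat 1. Lowering in steps.

>>> {"name": "play_rows", "arguments": {
  "motion": [
    [-1,1.4,1.1,5,0,0,0],
    [-1,1.4,1.1,10,0,0,0],
    [-1,1.4,1.1,12,0,0,0],
    [-1,1.4,1.1,12,0,0,0]
  ]
}}

```text
clock: 6.75
position: [0.5032, 0.0181, 0.1017]
ee_rot: [-3.111, 0.433, 0.005]
force: [-0.7, 0.7, -1.7]
width: 0.259
```

>>> {"name": "play_rows", "arguments": {
  "motion": [
    [-1,0,0,1,0,0,0],
    [-1,0,0,2,0,0,0],
    [-1,0,0,2,0,0,0]
  ]
}}

```text
clock: 7.05
position: [0.5033, 0.0182, 0.0999]
ee_rot: [-3.111, 0.433, 0.004]
force: [-2.1, -0.7, 3.0]
width: 0.255
```

>>> {"name": "play_rows", "arguments": {
  "motion": [
    [-1,0,0,0.3,0,0,0],
    [-1,0,0,0.3,0,0,0]
  ]
}}

```text
clock: 7.25
position: [0.5033, 0.0182, 0.0999]
ee_rot: [-3.111, 0.433, 0.004]
force: [-2.1, 0.1, 3.6]
width: 0.26
```

>>> {"name": "play_rows", "arguments": {
  "motion": [
    [-1,0,0,-12,0,0,0],
    [-1,0,0,-12,0,0,0],
    [-1,0,0,-12,0,0,0]
  ]
}}

```text
clock: 7.55
position: [0.5037, 0.0182, 0.1123]
ee_rot: [-3.111, 0.434, 0.002]
force: [-0.4, 0.0, -1.7]
width: 0.257
```

```bash
python3 -c "
from h import *
go(.5017,-.0722,.112)"
```

```text
shift [22.8 87.5  0.3] turn [-0.     0.002 -0.   ] yaw -15.9 F [-0.4  0.  -1.7] t 7.55
```

Seat 1: contact at TCP z of about 0.1005, roughly 5 N. Next is seat 2.

>>> {"name": "play_rows", "arguments": {
  "motion": [
    [-1,11,44,0,0,0,0],
    [-1,23,87.5,0,0,0.002,0],
    [-1,23,87.5,0,0,0.002,0],
    [-1,23,87.5,5,0,0.002,0],
    [-1,23,87.5,8,0,0.002,0],
    [-1,23,87.5,10,0,0.002,0],
    [-1,23,87.5,10,0,0.002,0]
  ]
}}

```text
clock: 8.25
position: [0.5017, -0.0711, 0.1018]
ee_rot: [-3.111, 0.431, 0.001]
force: [-0.2, 0.2, -2.1]
width: 0.263
```

>>> {"name": "play_rows", "arguments": {
  "motion": [
    [-1,0,0,1,0,0,0],
    [-1,0,0,2,0,0,0],
    [-1,0,0,2,0,0,0]
  ]
}}

```text
clock: 8.55
position: [0.5017, -0.0709, 0.0998]
ee_rot: [-3.112, 0.43, 0.001]
force: [0.1, 0.3, -2.2]
width: 0.259
```

>>> {"name": "play_rows", "arguments": {
  "motion": [
    [-1,0,-1,1,0,0,0],
    [-1,0,-1,1.7,0,0,0],
    [-1,0,-1,1.7,0,0,0]
  ]
}}

```text
clock: 8.85
position: [0.5019, -0.0698, 0.098]
ee_rot: [-3.112, 0.43, 0.001]
force: [-0.0, 0.5, -1.3]
width: 0.26
```

>>> {"name": "play_rows", "arguments": {
  "motion": [
    [-1,0,0,1,0,0,0],
    [-1,0,0,1.2,0,0,0],
    [-1,0,0,1.2,0,0,0]
  ]
}}

```text
clock: 9.15
position: [0.5018, -0.0699, 0.0967]
ee_rot: [-3.112, 0.43, 0.001]
force: [0.3, 1.0, -1.7]
width: 0.259
```

>>> {"name": "play_rows", "arguments": {
  "motion": [
    [-1,0,2.3,0,0,0,0],
    [-1,0,2.3,0.5,0,0,0],
    [-1,0,2.3,1,0,0,0],
    [-1,0,2.3,1,0,0,0]
  ]
}}

```text
clock: 9.55
position: [0.5012, -0.0724, 0.096]
ee_rot: [3.112, -0.43, -0.001]
force: [-1.9, -1.7, 4.6]
width: 0.259
```

Seat 2: contact only at z of about 0.0968, so seat 1 looks about 3.7 mm high. Next is seat 3.

>>> {"name": "play_rows", "arguments": {
  "motion": [
    [-1,0,0,-12,0,0,0],
    [-1,0,0,-12,0,0,0],
    [-1,0,0,-12,0,0,0]
  ]
}}

```text
clock: 9.85
position: [0.5016, -0.0723, 0.1084]
ee_rot: [-3.112, 0.43, -0.001]
force: [-0.1, 0.1, -1.9]
width: 0.261
```

```bash
python3 -c "
from h import *
go(.6016,-.0734,.0995)"
```

```text
shift [ 96.6 -26.1   8.9] turn [-0. -0.  0.] yaw -15.7 F [-0.1  0.1 -1.9] t 9.85
```

>>> {"name": "play_rows", "arguments": {
  "motion": [
    [-1,48,-13,0,0,0,0],
    [-1,96.6,-26,0,0,0,0],
    [-1,96.6,-26,0,0,0,0],
    [-1,96.6,-26,4,0,0,0],
    [-1,96.6,-26,7,0,0,0],
    [-1,96.6,-26,9,0,0,0],
    [-1,96.6,-26,9,0,0,0]
  ]
}}

```text
clock: 10.55
position: [0.6005, -0.0738, 0.0991]
ee_rot: [3.112, -0.43, -0.001]
force: [-1.0, -0.2, -1.5]
width: 0.26
```

```bash
python3 -c "
from h import *
go(.6016,-.0734,.0965)"
```

```text
shift [ 1.  -0.7  2.6] turn [0. 0. 0.] yaw -15.7 F [-1.  -0.2 -1.5] t 10.55
```

>>> {"name": "play_rows", "arguments": {
  "motion": [
    [-1,1,-0.7,1.5,0,0,0],
    [-1,1,-0.7,2.8,0,0,0],
    [-1,1,-0.7,2.8,0,0,0]
  ]
}}

```text
clock: 10.85
position: [0.6015, -0.0734, 0.0965]
ee_rot: [3.111, -0.43, -0.001]
force: [-0.7, -0.2, 0.1]
width: 0.261
```

>>> {"name": "play_rows", "arguments": {
  "motion": [
    [-1,0,0,0.5,0,0,0],
    [-1,0,0,0.5,0,0,0]
  ]
}}

```text
clock: 11.05
position: [0.6015, -0.0734, 0.0963]
ee_rot: [3.111, -0.43, -0.001]
force: [-2.9, 0.1, 1.6]
width: 0.26
```

>>> {"name": "play_rows", "arguments": {
  "motion": [
    [-1,0,0,-12,0,0,0],
    [-1,0,0,-12,0,0,0],
    [-1,0,0,-12,0,0,0]
  ]
}}

```text
clock: 11.35
position: [0.602, -0.0734, 0.1088]
ee_rot: [3.111, -0.43, 0.001]
force: [-0.2, -0.4, -2.7]
width: 0.26
```

```bash
python3 -c "
from h import *
go(.6033,.0163,.0995)"
```

```text
shift [-23.1 -86.7   9.3] turn [ 0.    -0.001 -0.   ] yaw -15.8 F [-0.2 -0.4 -2.7] t 11.35
```

Seat 3: flush (contact at about 0.0966, roughly 4 N). Next is seat 4.

>>> {"name": "play_rows", "arguments": {
  "motion": [
    [-1,-12,-43,0,0,0,0],
    [-1,-23,-87,0,0,0,0],
    [-1,-23,-87,0,0,0,0],
    [-1,-23,-87,4,0,0,0],
    [-1,-23,-87,7,0,0,0],
    [-1,-23,-87,9.3,0,0,0],
    [-1,-23,-87,9.3,0,0,0]
  ]
}}

```text
clock: 12.05
position: [0.6032, 0.0151, 0.0987]
ee_rot: [3.11, -0.433, -0.0]
force: [0.6, -0.7, -1.9]
width: 0.259
```

```bash
python3 -c "
from h import *
go(.6033,.0163,.0960)"
```

```text
shift [-0.2 -1.2  2.7] turn [ 0.001 -0.    -0.   ] yaw -15.9 F [ 0.6 -0.7 -1.9] t 12.05
```

>>> {"name": "play_rows", "arguments": {
  "motion": [
    [-1,0,-1.2,1.5,0,0,0],
    [-1,0,-1.2,2.7,0,0,0],
    [-1,0,-1.2,2.7,0,0,0]
  ]
}}

```text
clock: 12.35
position: [0.6036, 0.0157, 0.0962]
ee_rot: [3.11, -0.434, 0.0]
force: [-0.6, -2.1, 2.7]
width: 0.26
```

Seat 4: flush (about 4.6 N at 0.0962). Next is the centre.

>>> {"name": "play_rows", "arguments": {
  "motion": [
    [-1,0,0,-12,0,0,0],
    [-1,0,0,-12,0,0,0],
    [-1,0,0,-12,0,0,0]
  ]
}}

```text
clock: 12.65
position: [0.604, 0.016, 0.1089]
ee_rot: [3.11, -0.434, 0.002]
force: [0.3, -0.8, -1.7]
width: 0.262
```

```bash
python3 -c "
from h import *
go(.5524,-.0277,.0990)"
```

```text
shift [-37.7  56.1   9.9] turn [ 0.001 -0.002 -0.   ] yaw -15.9 F [ 0.3 -0.8 -1.7] t 12.65
```

>>> {"name": "play_rows", "arguments": {
  "motion": [
    [-1,-19,28,0,0,0,0],
    [-1,-38,56,0,0,0,0],
    [-1,-38,56,0,0,0,0],
    [-1,-38,56,4,0,0,0],
    [-1,-38,56,7,0,0,0],
    [-1,-38,56,9.5,0,0,0],
    [-1,-38,56,9.5,0,0,0]
  ]
}}

```text
clock: 13.35
position: [0.5523, -0.0267, 0.0988]
ee_rot: [3.111, -0.432, 0.001]
force: [0.8, -0.1, -2.4]
width: 0.255
```

```bash
python3 -c "
from h import *
go(.5524,-.0277,.0960)"
```

```text
shift [0.4 0.9 2.8] turn [ 0.001 -0.001 -0.   ] yaw -15.8 F [ 0.8 -0.1 -2.4] t 13.35
```

>>> {"name": "play_rows", "arguments": {
  "motion": [
    [-1,0.4,0.9,1.5,0,0,0],
    [-1,0.4,0.9,2.8,0,0,0],
    [-1,0.4,0.9,2.8,0,0,0]
  ]
}}

```text
clock: 13.65
position: [0.5528, -0.0273, 0.0962]
ee_rot: [3.111, -0.432, 0.002]
force: [0.0, 0.7, 3.3]
width: 0.258
```

Seat 5: flush (about 5.5 N at 0.0962). Only seat 1 is high, so I'm going back to press it.

>>> {"name": "play_rows", "arguments": {
  "motion": [
    [-1,0,0,-12,0,0,0],
    [-1,0,0,-12,0,0,0],
    [-1,0,0,-12,0,0,0]
  ]
}}

```text
clock: 13.95
position: [0.5531, -0.0274, 0.1088]
ee_rot: [3.111, -0.432, 0.003]
force: [0.3, 0.5, -2.2]
width: 0.258
```

```bash
python3 -c "
from h import *
go(.5035,.0181,.1030)"
```

```text
shift [-60.1 -30.3   5.6] turn [ 0.    -0.002 -0.   ] yaw -15.8 F [ 0.3  0.5 -2.2] t 13.95
```

>>> {"name": "play_rows", "arguments": {
  "motion": [
    [-1,-30,-15,0,0,0,0],
    [-1,-60,-30,0,0,-0.002,0],
    [-1,-60,-30,0,0,-0.002,0],
    [-1,-60,-30,3,0,-0.002,0],
    [-1,-60,-30,5.6,0,-0.002,0],
    [-1,-60,-30,5.6,0,-0.002,0]
  ],
  "force": 60
}}

```text
clock: 14.55
position: [0.5039, 0.0169, 0.1025]
ee_rot: [3.111, -0.434, -0.001]
force: [-0.2, -0.0, -1.0]
width: 0.257
```

```bash
python3 -c "
from h import *
go(.5035,.0181,.1000)"
```

```text
shift [-0.7 -1.   2.5] turn [0.001 0.    0.   ] yaw -15.9 F [-0.2 -0.  -1. ] t 14.55
```

>>> {"name": "play_rows", "arguments": {
  "motion": [
    [-1,-0.7,-1,2,0,0,0],
    [-1,-0.7,-1,4,0,0,0],
    [-1,-0.7,-1,5,0,0,0],
    [-1,-0.7,-1,5,0,0,0]
  ]
}}

```text
clock: 14.95
position: [0.5041, 0.0176, 0.0981]
ee_rot: [3.11, -0.435, 0.001]
force: [-3.3, -2.2, 12.0]
width: 0.257
```

>>> {"name": "play_rows", "arguments": {
  "motion": [
    [-1,0,0,0.7,0,0,0],
    [-1,0,0,1.4,0,0,0],
    [-1,0,0,1.8,0,0,0],
    [-1,0,0,1.8,0,0,0]
  ]
}}

```text
clock: 15.35
position: [0.5042, 0.0176, 0.0972]
ee_rot: [3.109, -0.436, 0.002]
force: [-5.2, -1.5, 15.8]
width: 0.258
```

>>> {"name": "play_rows", "arguments": {
  "motion": [
    [-1,0,0,1.2,0,0,0],
    [-1,0,0,1.8,0,0,0],
    [-1,0,0,2.4,0,0,0],
    [-1,0,0,2.4,0,0,0]
  ]
}}

```text
clock: 15.75
position: [0.5042, 0.0176, 0.096]
ee_rot: [3.109, -0.436, 0.002]
force: [-7.1, -0.9, 19.3]
width: 0.262
```

>>> {"name": "play_rows", "arguments": {
  "motion": [
    [-1,0,0,1.2,0,0,0],
    [-1,0,0,1.8,0,0,0],
    [-1,0,0,2.4,0,0,0],
    [-1,0,0,2.4,0,0,0]
  ]
}}

```text
clock: 16.15
position: [0.5042, 0.0176, 0.0948]
ee_rot: [3.108, -0.436, 0.003]
force: [-7.5, -1.4, 19.8]
width: 0.257
```

>>> {"name": "play_rows", "arguments": {
  "motion": [
    [-1,0,0,1.2,0,0,0],
    [-1,0,0,1.8,0,0,0],
    [-1,0,0,2.2,0,0,0],
    [-1,0,0,2.2,0,0,0]
  ]
}}

```text
clock: 16.55
position: [0.5042, 0.0177, 0.0938]
ee_rot: [3.107, -0.436, 0.003]
force: [-7.0, -0.1, 19.3]
width: 0.262
```

>>> {"name": "play_rows", "arguments": {
  "motion": [
    [-1,0,0,1.0,0,0,0],
    [-1,0,0,1.6,0,0,0],
    [-1,0,0,1.8,0,0,0],
    [-1,0,0,1.8,0,0,0]
  ]
}}

```text
clock: 16.95
position: [0.5042, 0.0177, 0.0933]
ee_rot: [3.106, -0.437, 0.004]
force: [-6.9, -1.2, 21.7]
width: 0.263
```

>>> {"name": "play_rows", "arguments": {
  "motion": [
    [-1,0,0,1.2,0,0,0],
    [-1,0,0,1.8,0,0,0],
    [-1,0,0,2.0,0,0,0],
    [-1,0,0,2.0,0,0,0]
  ]
}}

```text
clock: 17.35
position: [0.5042, 0.0178, 0.0925]
ee_rot: [3.105, -0.437, 0.004]
force: [-6.9, -0.7, 21.4]
width: 0.26
```

>>> {"name": "play_rows", "arguments": {
  "motion": [
    [-1,0,0,1.2,0,0,0],
    [-1,0,0,1.8,0,0,0],
    [-1,0,0,2.0,0,0,0],
    [-1,0,0,2.0,0,0,0]
  ]
}}

```text
clock: 17.75
position: [0.5042, 0.0178, 0.092]
ee_rot: [3.104, -0.437, 0.005]
force: [-7.7, -1.7, 24.0]
width: 0.257
```

The force now rises at the spring rate (about 26 N net), which suggests the pin has bottomed. I'll release and re-touch lightly to verify.

>>> {"name": "play_rows", "arguments": {
  "motion": [
    [-1,0,0,-4,0,0,0],
    [-1,0,0,-9,0,0,0],
    [-1,0,0,-9,0,0,0],
    [-1,0,0,-9,0,0,0]
  ]
}}

```text
clock: 18.15
position: [0.5042, 0.0177, 0.1007]
ee_rot: [3.104, -0.438, 0.005]
force: [-0.1, 0.4, -2.0]
width: 0.259
```

```bash
python3 -c "
from h import *
go(.5035,.0181,.0975,-16)"
```

```text
shift [-0.8 -0.2  3.2] turn [ 0.006 -0.004 -0.001] yaw -16 F [-0.1  0.4 -2. ] t 18.15
```

>>> {"name": "play_rows", "arguments": {
  "motion": [
    [-1,-0.8,0,2,0.006,-0.004,0],
    [-1,-0.8,0,3.2,0.006,-0.004,0],
    [-1,-0.8,0,3.2,0.006,-0.004,0],
    [-1,-0.8,0,3.2,0.006,-0.004,0]
  ]
}}

```text
clock: 18.55
position: [0.5033, 0.0179, 0.0973]
ee_rot: [-3.111, 0.438, 0.001]
force: [-0.7, 0.5, -2.0]
width: 0.255
```

>>> {"name": "play_rows", "arguments": {
  "motion": [
    [-1,0,0,1,0,0,0],
    [-1,0,0,1.2,0,0,0],
    [-1,0,0,1.2,0,0,0]
  ]
}}

```text
clock: 18.85
position: [0.5035, 0.018, 0.0964]
ee_rot: [-3.111, 0.438, 0.0]
force: [-0.5, 0.3, 2.9]
width: 0.26
```

```bash
python3 - <<'E'
from h import *
F=[]
for i in range(12):
    arm.get_image('wrist');s=arm.observe();F.append(np.r_[s['position'],s['force']])
F=np.array(F);print(F.mean(0).round(5),F.std(0).round(4),F[-1].round(4))
E
```

```text
[ 0.50351  0.01798  0.09626 -0.5935  -0.11994  3.95087] [0.000e+00 0.000e+00 1.000e-04 4.332e-01 4.280e-01 7.022e-01] [ 0.5035  0.018   0.0962 -0.1578 -0.1228  4.8575]
```

The re-touch averages about 6 N at z 0.0963, the same as the other flush seats, so the pin is home. Returning the probe.

>>> {"name": "play_rows", "arguments": {
  "motion": [
    [-1,0,0,-20,0,0,0],
    [-1,0,0,-54,0,0,0],
    [-1,0,0,-54,0,0,0],
    [-1,0,0,-54,0,0,0]
  ],
  "force": 50
}}

```text
clock: 19.85
position: [0.5036, 0.0177, 0.1501]
ee_rot: [-3.111, 0.439, -0.001]
force: [-0.5, -0.0, -1.9]
width: 0.258
```

```bash
python3 -c "
from h import *
go(.4428,.265,.150,-16)"
```

```text
shift [-1.269e+02 -2.208e+02  1.000e-01] turn [-0.    -0.001 -0.001] yaw -16 F [-0.5 -0.  -1.9] t 19.85
```

>>> {"name": "play_rows", "arguments": {
  "motion": [
    [-1,-25,-44,0,0,0,0],
    [-1,-50,-88,0,0,0,0],
    [-1,-75,-132,0,0,0,0],
    [-1,-100,-176,0,0,0,0],
    [-1,-120,-209,0,0,0,0],
    [-1,-127,-221,0,0,0,0],
    [-1,-127,-221,0,0,0,0],
    [-1,-127,-221,0,0,0,0]
  ]
}}

```text
clock: 20.65
position: [0.4426, 0.2637, 0.1489]
ee_rot: [3.109, -0.439, -0.001]
force: [-0.2, -0.6, -2.5]
width: 0.259
```

```bash
python3 -c "
from h import *
shot('wrist','w3.png')
go(.4428,.265,.073,-16)"
```

```text
shift [-0.7 -1.9 76.1] turn [ 0.002 -0.    -0.003] yaw -16 F [ 1.4 -1.6 -1.7] t 20.7
```

View pics/w3.png

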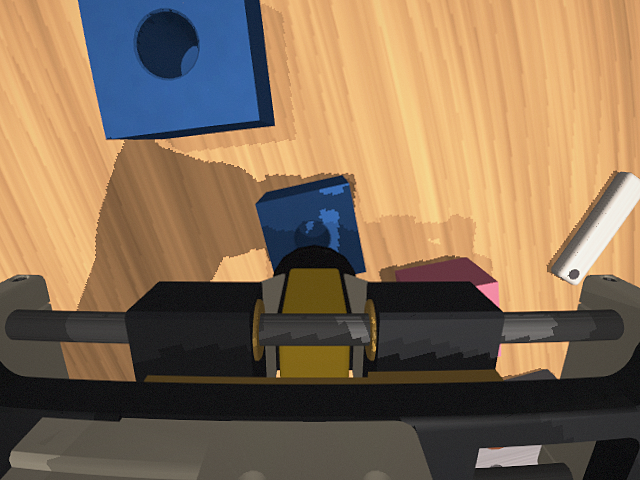

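The view shows the small stand's hole (315,233) in line with the probe (collar at about 315,262). Lowering.

>>> {"name": "play_rows", "arguments": {
  "motion": [
    [-1,-0.7,-1.9,5,0.002,0,-0.003],
    [-1,-0.7,-1.9,25,0.002,0,-0.003],
    [-1,-0.7,-1.9,45,0.002,0,-0.003],
    [-1,-0.7,-1.9,65,0.002,0,-0.003],
    [-1,-0.7,-1.9,75,0.002,0,-0.003],
    [-1,-0.7,-1.9,76,0.002,0,-0.003],
    [-1,-0.7,-1.9,76,0.002,0,-0.003]
  ]
}}

```text
clock: 21.4
position: [0.4432, 0.2647, 0.0733]
ee_rot: [3.111, -0.438, -0.0]
force: [-0.0, 1.3, -2.2]
width: 0.255
```

>>> {"name": "play_rows", "arguments": {
  "motion": [
    [-1,0,0,1,0,0,0],
    [-1,0,0,2,0,0,0],
    [-1,0,0,2,0,0,0]
  ]
}}

```text
clock: 21.7
position: [0.4434, 0.2648, 0.0717]
ee_rot: [-3.111, 0.438, -0.001]
force: [-0.2, 0.9, -1.5]
width: 0.261
```

>>> {"name": "play_rows", "arguments": {
  "motion": [
    [-1,0,0,0.8,0,0,0],
    [-1,0,0,1.4,0,0,0],
    [-1,0,0,1.4,0,0,0]
  ]
}}

```text
clock: 22.0
position: [0.4434, 0.2647, 0.0703]
ee_rot: [-3.111, 0.438, -0.001]
force: [0.0, 0.0, -1.6]
width: 0.259
```

>>> {"name": "play_rows", "arguments": {
  "motion": [
    [-1,0,0,0.6,0,0,0],
    [-1,0,0,0.6,0,0,0]
  ]
}}

```text
clock: 22.2
position: [0.4434, 0.2648, 0.0702]
ee_rot: [-3.111, 0.438, -0.002]
force: [-2.2, -2.3, 6.2]
width: 0.261
```

Seated (contact felt). Opening and withdrawing upwards.

>>> {"name": "play_rows", "arguments": {
  "motion": [
    [0,0,0,0,0,0,0],
    [0,0,0,0,0,0,0],
    [0,0,0,0,0,0,0],
    [0,0,0,0,0,0,0],
    [0,0,0,0,0,0,0],
    [0,0,0,0,0,0,0]
  ]
}}

```text
clock: 22.8
position: [0.4434, 0.2648, 0.0702]
ee_rot: [-3.111, 0.438, -0.002]
force: [-0.2, 0.5, -0.6]
width: 0.498
```

>>> {"name": "play_rows", "arguments": {
  "motion": [
    [0,0,0,-15,0,0,0],
    [0,0,0,-40,0,0,0],
    [0,0,0,-80,0,0,0],
    [0,0,0,-120,0,0,0],
    [0,0,0,-160,0,0,0],
    [0,0,40,-180,0,0,0],
    [0,0,80,-180,0,0,0],
    [0,0,120,-180,0,0,0],
    [0,0,150,-180,0,0,0],
    [0,0,150,-180,0,0,0]
  ]
}}

```text
clock: 23.8
position: [0.4008, 0.1165, 0.2499]
ee_rot: [3.107, -0.446, 0.002]
force: [0.3, 0.2, 0.4]
width: 0.502
```

```bash
python3 - <<'E'
from h import *
print(arm.observe()['position'],arm.observe()['width'])
p=shot('scene');a=cv2.resize(p['img'][100:310,250:450],None,fx=2.5,fy=2.5)
q=shot('top');b=cv2.resize(q['img'][170:380,80:380],(300*2,420))
c=np.zeros((525+0,500,3),np.uint8);cv2.imwrite('pics/f1.png',a);cv2.imwrite('pics/f2.png',b)
hsv=cv2.cvtColor(q['img'],cv2.COLOR_BGR2HSV);H,S=hsv[...,0].astype(int),hsv[...,1]
v,u=np.nonzero((H>20)&(H<35)&(S>120));W=world(q,u,v);W=W[(abs(W[:,:2]-[.442,.266]).max(1)<.06)&(W[:,2]>.05)]
if len(W):
    z=np.percentile(W[:,2],90);print(z,cv2.minAreaRect(W[W[:,2]>z-.006][:,:2].astype(np.float32)))
E
```

```text
[0.40081108 0.11654707 0.24994602] 0.5023321792297999
```

View pics/f1.png

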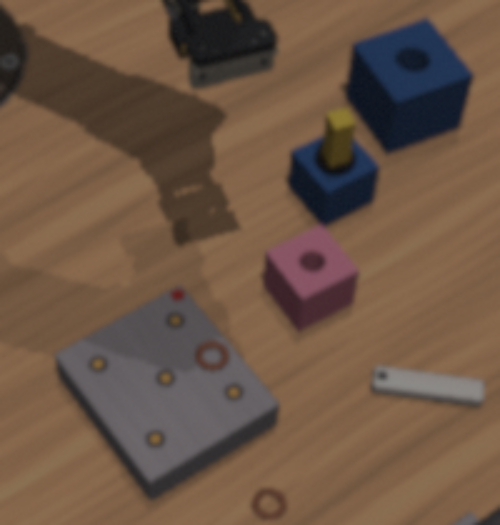

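The final view shows the probe upright in the small blue stand (335,150), washer2 still on the plate (212,355) and the other things apparently undisturbed. The gripper is clear. Handing in.

```bash
python3 -c "
from h import *
print(arm.sign_off())"
```

```text
the job is handed in; nothing more can be done
None
```

The high pin was at seat 1, beside the red dot. It is now pressed home, the probe is back in the small blue stand, and the job was handed in at about 24 s.

- **Feeling the pins:** I touched seats 1 to 5 in the order asked, with about 4–6.5 N each. Seat 1 made contact about 3.7 mm above the others; the other four all touched at the same level.
- **Pressing:** The pin slid at about 21–24 N. I stopped at about 26 N net, when the force was rising at the spring's own rate, which suggests the pin had reached its stop.
- **Flush check:** A light re-touch on seat 1 gave about 6 N at the same height as the flush seats, to within 0.1–0.2 mm. That is the limit of the sensor noise.
- **Last checks:** The final picture shows the probe upright in its stand, washer2 and the other things in that view apparently unmoved, and the gripper open and clear. I did not look again at the bolt and the plug, which were outside that crop, but the arm did not go near them while working.
- **What did not go cleanly:**
  - At seat 2 I made a sideways correction the wrong way, about 2 mm. It was put right before contact.
  - Sideways force reached about 7 N during the press.
  - A last top-camera measurement of the probe returned nothing, so its return rests on the picture and the contact felt when seating it.

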